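# Dress the cone stand and the spool stand with burgundy thread

## Robot

A 7-joint arm with a two-finger parallel gripper is mounted at the origin on a cart in front of the work surface, level with it; the furniture and walls round the work are solid. World frame = base frame: x ahead of the robot, y to its left, z up, the work surface at z = 0. Lengths are in m, angles in rad, forces in N, time in s.
With the tool pointing down it reaches from about 0.4 to 0.85 m from the base axis. Payload 10.4 kg.
Tool frame: the origin (TCP) lies at the very end of the fingers, on their centre line; the grasp point (between the pads) lies 19 mm behind it; z points along the fingers, y is the line along which they close (so a half turn about z gives the same grasp; the last joint's range is limited). The gripper opens to 85 mm and grips with 20 to 120 N. Pads are 22 mm wide; open, the fingers measure 114 mm over their backs; the gripper's body (76 mm by 85 mm) begins 54 mm behind the grasp point. The pads swing forward as they close: fully open they stand 13 mm farther back than shut.
Start: joints at [1.102, 0.332, -0.065, 1.46, 0.022, 1.35, -0.088], TCP at [0.27, -0.564, 0.231] pointing down, gripper open.
Joint ranges: [-2.6, 2.6], [-0.5, 2.12], [-1.47, 1.34], [0.16, 2.42], [-1.27, 4.41], [0.06, 2.06], [-2.6, 2.6]. Speed limits (rad/s): [2.22, 2.22, 2.79, 2.79, 3.14, 3.14, 3.14].

## Interface

Orientations are given as a unit quaternion [x, y, z, w].
In Python, from workcell import manip, optics gives the robot as it stands.
- The arm moves only by the tool jog_arm, never from a script. Its arguments are lists of equal length, an entry for each row: "dr": the turn, a rotation vector about the tool's x, y, z normalised to -1 to 1, where 1 is 4 degrees, a list of three; "translation": the shift along the tool's x, y, z normalised to -1 to 1, where 1 is 0.025 m, a list of three; "jaw": the opening, from 0 (shut) to 1 (fully open). A call has 1 to 10 rows; each row shifts and turns the commanded pose from where the row before left it, along the tool's axes as they then stand; what a row does not reach is not made up. A row lasts 1/10 s, in which the tool goes at most 50 mm and 8.59 degrees, less where a joint would pass 70% of its speed; a pose out of reach is approached as far as the arm can. A call with a number of a shift or a turn outside -1 to 1 is refused whole. A call with a gripper value outside its range is refused whole. The fingers move at their own pace and stop on an object; "squeeze" is the grip in N (left out, the last holds). Time passes only in rows, so rows that do not move let the fingers close. It gives the time, the measured TCP pose, the force, the opening and the grip force at its end, in the units of the state.
- manip.get_obs(): the state, without advancing time (a new reading comes with each control period).
- optics.camera(name): name is "side" or "top" or "wrist"; returns a dict with "color" (480x640x3 uint8, red, green, blue), "mtx" (3x3 intrinsics, pixels), "R" (3x3) and "t" (3): a world point X has camera coordinates R X + t. Camera axes: x right, y down, z forward; pixel columns grow to the right and rows downward; lengths in m; the calibration is good to about 2 mm. A picture is of the moment at which its call begins. There is no depth.
- manip.hand_in(): hands the job in; it is judged then, once.
The state is a dict: "clock": time; "joint_pos": joint angles; "joint_velocities": joint speeds; "tau": joint torques, N m; "position": TCP position; "ee_rot": TCP orientation; "ft_force": force on the tool from outside, world axes, zero at the start; "torque": the same for the moment, N m; "grip_width": opening from 0.0 (shut) to 1.0 (fully open); "grasp_force": force on a finger pad.
Only numpy, scipy, OpenCV 4.12 (cv2) and the standard library are available. Lean on these libraries where they do the work, as an engineer would, in place of code of your own. Each camera call takes 0.05 s, during which the arm holds its last target. There are 200 camera calls.

## Task

Dress the two thread stands for the overlock: on the tapered spindle of the round black stand put the blue foam cushion first, then the ivory cone adaptor, then the burgundy thread cone down over the adaptor; on the steel pin of the square white stand put the burgundy spool and then the black cap on top of it. Every part must sit upright and fully down on the one below, and be let go. Leave the green thread cone, the oil bottle and the wax cake standing where they are.

Things in the scene. Friction and masses are not known exactly. Their poses are not given: they have to be found in the camera images.
- cone_stand: Round black cast thread stand, fixed, 96 mm across, base 12 mm thick. Origin: centre of underside, z up. A grey tapered plastic spindle stands in its middle: 16 mm across at the base, 9 mm across just below the rounded tip, which is 58 mm above the underside. A small steel socket with brass thumbscrew stands near the rim, 33 to 51 mm from the middle, up to 18 mm high.
- spool_stand: Square white steel stand, fixed, 78 x 78 mm, 8 mm thick, a green felt washer bringing the seat to 10 mm above the underside. Origin: centre of underside, z up. In its middle a bright steel pin 8 mm across with a tapered tip, tip 60 mm above the underside. The work lies between two fixed machines: left of y = -0.13, and right of y = -0.54 with a lamp over it.
- cushion: Blue foam cushion (stiff), a flat ring 56 mm across, 10 mm thick, with a 22 mm hole. Origin: centre of its underside, z up. It goes flat on the base of the round stand, round the spindle (its underside then 12 mm above the stand's origin).
- adaptor: Ivory plastic cone adaptor, 56 mm tall: foot flange 56 mm across and 3 mm thick, ribbed cone narrowing from 39 to 22 mm across at 45 mm height, neck 21 mm across to the top. Hollow from below: bore 25 mm at the foot, narrowing to 12 mm. Origin: centre of underside, z up. Goes over the spindle, flange on the cushion (underside then 22 mm above the stand's origin).
- thread_cone: Burgundy thread cone, ivory core, 120 mm tall, 63 mm across near the foot, 38 mm across at 106 mm height, core end 29 mm across above 110 mm. Hollow from below: bore 45 mm at the foot, narrowing to 21 mm at 100 mm. Origin: centre of underside, z up. Goes over the adaptor, foot on its flange (underside then 25 mm above the stand's origin).
- thread_spool: Burgundy thread spool with ivory flanges, 38 mm across (take the grip as 37 mm), 38 mm tall, with a 14 mm bore right through. Origin: centre of its underside, z up. It goes over the steel pin and rests on the felt (underside 10 mm above the stand's origin).
- spool_cap: Black plastic spool cap: a disc 34 mm across and 4 mm thick with a ribbed knob 24 mm across on it, 21 mm tall in all; from below a blind 15 mm bore, 14 mm deep. Origin: centre of its underside, z up. It goes over the end of the steel pin and its disc rests on the spool (underside 48 mm above the stand's origin).
- wax: Honey-coloured beeswax cake, a disc 39 mm across and 13 mm tall, loose, at the near side of the work. Origin: centre of its underside. To be left alone.
- green_cone: Green thread cone with yellow core, 57 mm across, 115 mm tall, loose, standing behind the work. Origin: centre of its underside. To be left alone.
- oil_bottle: Machine oil bottle with red spout, 38 mm across, 128 mm tall, loose, standing at the far right of the work. Origin: centre of its underside. To be left alone.
Not all that is in view belongs to the job. What is shaped like the adaptor but orange is not meant. What is shaped like the thread_cone but purple is not meant.

How it is judged:
By the outcome, as a careful person would: the job done as asked, in the order asked, and still so for the second after the job is handed in, with the robot touching nothing.
It also fails if it takes over 128 s, if anything falls off the work surface, if the arm or the gripper's body presses on something with over 40 N, if the wrist force passes 120 N, or if a joint passes its speed limit or range.

## Working session

There is one attempt and no reset: what is moved stays moved. The work goes in short steps, Python scripts to look and compute and a tool call to move; the robot and the scene stay as the last step left them, time stands still between calls to the robot, and variables do not carry over. Pictures are saved under pics/ and viewed, at most 15 in all, crops included, and the job is handed in when it is done.

Besides the shell and the picture viewer there is one more tool, called after ">>>" as name(argument=value, ...) on one line, values as JSON. jog_arm: Moves the arm, as the interface text tells. Scaled input: -1 to 1 covers 0.025 m each way for a shift and 4 degrees each way for a turn. Its arguments: {"type":"object","properties":{"dr":{"type":"array","items":{"type":"array","items":{"type":"number"}}},"translation":{"type":"array","items":{"type":"array","items":{"type":"number"}}},"jaw":{"type":"array","items":{"type":"number"}},"squeeze":{"type":"number"}},"required":["dr","translation","jaw"]}

```bash
mkdir -p pics; ls
python3 - <<'E'
from workcell import manip, optics
import cv2,pickle
o=manip.get_obs();print(o)
d={}
for n in("side","top","wrist"):
    c=optics.camera(n);d[n]=c;cv2.imwrite(f"pics/{n}0.png",c["color"][:,:,::-1]);print(n,c["mtx"].tolist(),c["R"].tolist(),c["t"].tolist())
pickle.dump(d,open("c0.pkl","wb"))
E
```

```text
pics
{'clock': 0.0, 'joint_pos': array([ 1.10237379,  0.33290143, -0.06470024,  1.46094633,  0.02161817,
        1.34990339, -0.08849811]), 'joint_velocities': array([-0.00037266, -0.00082328, -0.00166267,  0.00122151, -0.00031833,
       -0.00076331,  0.00066388]), 'tau': array([-4.20965098e-04, -6.25444436e+01,  4.85468970e-02, -3.91595578e+01,
        1.61043461e-02,  9.98059666e-03,  1.03386628e-05]), 'position': array([ 0.26932586, -0.56357264,  0.23049509]), 'ee_rot': array([ 9.75254721e-01,  2.21083005e-01, -2.02937345e-04, -7.02441721e-04]), 'ft_force': array([0.20641658, 0.20707444, 0.21712031]), 'torque': array([-0.02471851,  0.00066979,  0.01035902]), 'grasp_force': 0.0, 'grip_width': 0.9976453650666585}
side [[548.1895355044228, 0.0, 323.2446593875373], [0.0, 548.1895355044228, 241.8229104612377], [0.0, 0.0, 1.0]] [[0.8839291618968955, 0.4674553182924475, -0.012440343578792997], [0.417386199756754, -0.8006884944403838, -0.4297518994994748], [-0.21085065093773578, 0.3746778086181488, -0.9028613086893442]] [-0.32533356003111963, -0.4905538998731507, 1.4240242637074436]
top [[544.0725509789354, 0.0, 315.7619920294368], [0.0, 544.0725509789354, 240.50976775457912], [0.0, 0.0, 1.0]] [[0.008120033883870585, -0.9995268946873538, 0.0296656678060688], [-0.9941536996207015, -0.011263540509511968, -0.10738507431511424], [0.10766841031703225, -0.02862026295906134, -0.9937748205544137]] [-0.36082386857133647, 0.5650300262863911, 0.9078989142898929]
wrist [[381.94316778484296, 0.0, 318.7353920883754], [0.0, 381.94316778484296, 239.9089998333052], [0.0, 0.0, 1.0]] [[0.43175659349629836, -0.9019894529403454, -0.0011272785152920176], [-0.8677046352231597, -0.415686078361401, 0.2725687991476005], [-0.2463227760169936, -0.11670523142043826, -0.9621356343958922]] [-0.6251965143946481, -0.03701542097114743, 0.37931155464382654]
```

View pics/top0.png

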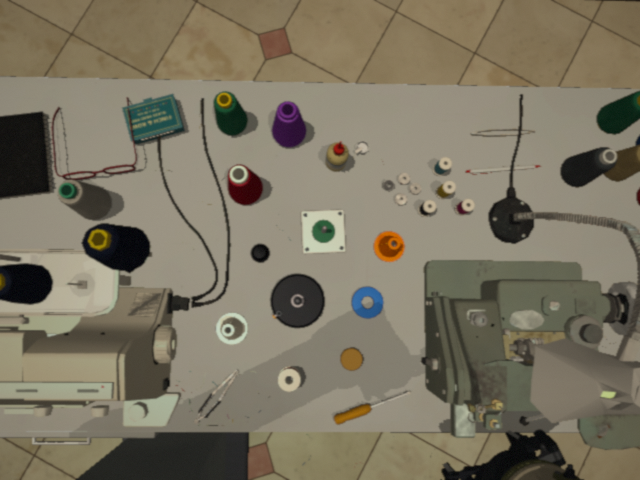

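View pics/side0.png

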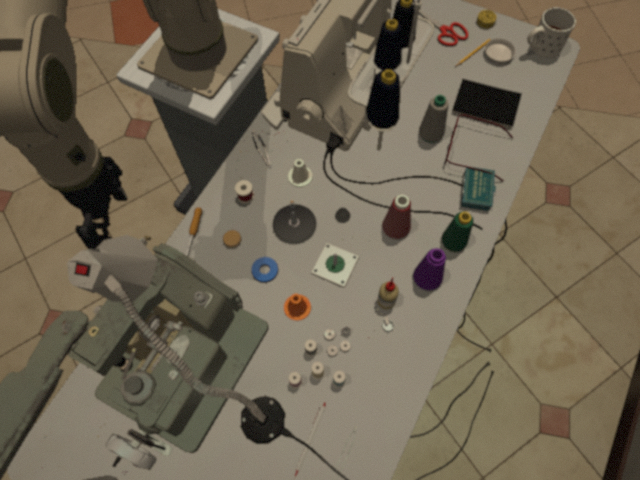

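Top view: burgundy cone (244,184) vs purple (289,123) and green (230,113); ivory adaptor (232,328) vs orange (389,246). The cushion is at (367,302), round stand (297,300), square stand (323,231), cap (260,253), spool (290,379) and wax (351,358). Going by colour, (244,184) and (232,328) are the ones meant; I'll confirm that in one enlarged crop.

Run:
```python
import cv2
a=cv2.imread("pics/top0.png")[150:400,205:405]
b=cv2.imread("pics/side0.png")[140:330,215:425]
A=cv2.resize(a,(440,550),interpolation=cv2.INTER_CUBIC)
cv2.imwrite("pics/crop1.png",A)
cv2.imwrite("pics/crop2.png",cv2.resize(b,None,fx=3,fy=3,interpolation=cv2.INTER_CUBIC))
```

```text
(no output)
```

View pics/crop1.png

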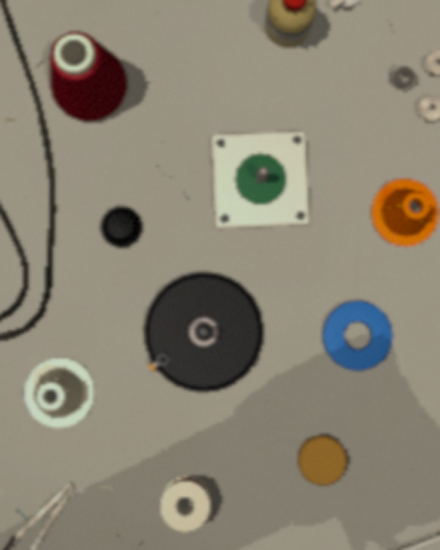

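View pics/crop2.png

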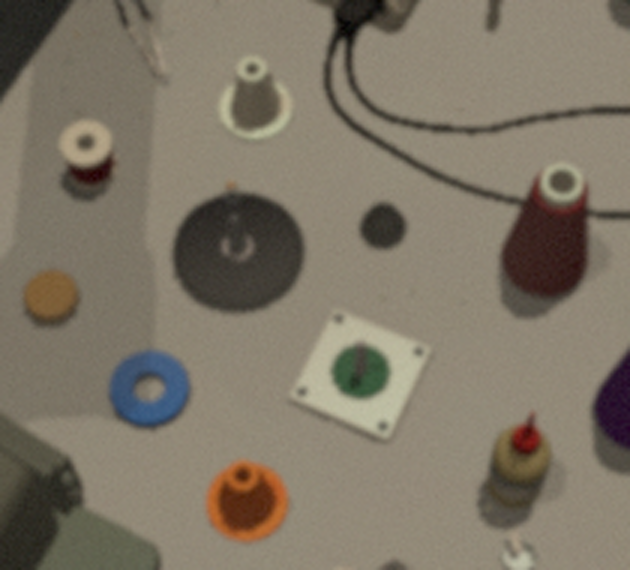

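The crops confirm it: the burgundy cone (not purple) is top crop (74,53) and the ivory adaptor (not orange) is (59,393). The thumbscrew socket lies lower left of the spindle, at (158,362). Next I measure positions by ray-plane intersection.

```bash
cat > h.py <<'E'
import numpy as np,cv2
def ray(c,u,v,z):
    R,t=np.array(c["R"]),np.array(c["t"])
    d=R.T@np.linalg.inv(c["mtx"])@np.array([u,v,1.]);o=-R.T@t
    return o+d*(z-o[2])/d[2]
def proj(c,X):
    p=c["mtx"]@(c["R"]@np.array(X)+c["t"]);return p[:2]/p[2]
def blob(c,u,v,tol,sc=4,hull=True):
    im=cv2.resize(c["color"],None,fx=sc,fy=sc,interpolation=cv2.INTER_CUBIC)
    lab=cv2.cvtColor(im,cv2.COLOR_RGB2LAB).astype(float)
    U,V=int((u+.5)*sc),int((v+.5)*sc);ref=np.median(lab[V-3:V+4,U-3:U+4].reshape(-1,3),0)
    w=np.array([.5,1.5,1.5])
    m=(np.linalg.norm((lab-ref)*w,axis=2)<tol).astype(np.uint8)
    _,l=cv2.connectedComponents(m);m=(l==l[V,U]).astype(np.uint8)
    m=cv2.morphologyEx(m,cv2.MORPH_OPEN,np.ones((5,5),np.uint8))
    k=max(cv2.findContours(m,cv2.RETR_EXTERNAL,cv2.CHAIN_APPROX_NONE)[0],key=cv2.contourArea)
    k=cv2.convexHull(k);M=cv2.moments(k)
    return (M["m10"]/M["m00"]+.5)/sc-.5,(M["m01"]/M["m00"]+.5)/sc-.5,2*np.sqrt(M["m00"]/np.pi)/sc
E
python3 - <<'E'
import pickle;from h import *
d=pickle.load(open("c0.pkl","rb"))
T={"cone":(74+16,53,.12,15),"plate":(261+35,179,.008,25),"felt":(261-18,179,.010,25),"cap":(122,235,.012,30),"stand":(204+30,331,.012,25),"cush":(357+22,340,.010,30),"adF":(59-26,399,.003,25),"adT":(50-8,399,.056,25),"spool":(186+14,504,.038,25),"wax":(323,460,.013,25)}
S={"cone":(561+18,183),"plate":(361,325),"felt":(361-18,372),"cap":(383,226),"stand":(239+40,251),"cush":(150+28,389),"adF":(228,112),"adT":(252-9,65),"spool":(86+14,143),"wax":(50,297)}
for k,(a,b,z,t) in T.items():
    for n,(u,v) in(("top",(205+a/2.2,150+b/2.2)),("side",(215+S[k][0]/3,140+S[k][1]/3))):
        try:
            c=d[n];x,y,D=blob(c,u,v,t);P=ray(c,x,y,z);dep=(c["R"]@P+c["t"])[2]
            print(k,n,np.round((x,y),1),np.round(P,4)[:2],"dia mm %.0f"%(D*dep/c["mtx"][0,0]*1e3))
        except Exception as e:print(k,n,e)
c=d["top"]
print("socket",ray(c,205+158/2.2,150+362/2.2,.015),"machineR",ray(c,425,300,.15),ray(c,425,300,0.05),"tip",ray(c,205+204/2.2,150+331/2.2,.055),"pin tip",ray(c,205+261/2.2,150+173/2.2,.06))
E
```

```text
cone top [238.  173.7] [ 0.6651 -0.2282] dia mm 27
cone side [395.3 187. ] [ 0.642  -0.2046] dia mm 146
plate top [322.9 231.1] [ 0.5886 -0.3688] dia mm 88
plate side [386.5 226.6] [ 0.6492 -0.2372] dia mm 792
felt top [323.1 230.9] [ 0.5887 -0.369 ] dia mm 40
felt side [334.7 263.6] [ 0.5899 -0.3676] dia mm 38
cap top [259.8 252.7] [ 0.5482 -0.2572] dia mm 33
cap side [342.2 215.1] [ 0.5519 -0.2585] dia mm 35
stand top [297.2 300.4] [ 0.4649 -0.3243] dia mm 95
stand side [293.9 223.8] [ 0.4684 -0.326 ] dia mm 93
cush top [367.1 302.1] [ 0.463  -0.4476] dia mm 55
cush side [264.3 269. ] [ 0.4647 -0.447 ] dia mm 54
adF top [331.1 213.6] [ 0.6213 -0.3835] dia mm 808
adF side [384.1 236.6] [ 0.6541 -0.2592] dia mm 1004
adT top [330.9 212.6] [ 0.6145 -0.3802] dia mm 761
adT side [385.1 242.7] [ 0.6687 -0.2964] dia mm 923
spool top [288.2 379.7] [ 0.3324 -0.3108] dia mm 39
spool side [381.9 243.5] [ 0.6613 -0.2926] dia mm 915
wax top [351.  358.9] [ 0.3646 -0.419 ] dia mm 38
wax side [231.5 237.5] [ 0.3658 -0.4173] dia mm 39
socket [ 0.44015804 -0.28903833  0.015     ] machineR [ 0.46739527 -0.51826317  0.15      ] [ 0.46745484 -0.54132684  0.05      ] tip [ 0.46495656 -0.32531973  0.055     ] pin tip [ 0.5862765  -0.36780035  0.06      ]
```

>>> jog_arm(dr=[[0, 0, -1], [0, 0, -1], [0, 0, -1], [0, 0, -1], [0, 0, -1], [0, 0, -1], [0, 0, -1], [0, 0, -1], [0, 0, -1], [0, 0, -1]], translation=[[0.43, -0.9, 0], [0.49, -0.87, 0], [0.55, -0.83, 0], [0.61, -0.79, 0], [0.67, -0.75, 0], [0.72, -0.7, 0], [0.76, -0.65, 0], [0.8, -0.59, 0], [0.85, -0.53, 0], [0.88, -0.47, 0]], jaw=[1, 1, 1, 1, 1, 1, 1, 1, 1, 1])

```text
clock: 1.15
position: [0.2699, -0.313, 0.2311]
ee_rot: [0.84, 0.542, -0.0, -0.0]
ft_force: [0.2, -0.3, -0.4]
grip_width: 1.002
grasp_force: 0.0
```

>>> jog_arm(dr=[[0, 0, -1], [0, 0, -1], [0, 0, -1], [0, 0, -1], [0, 0, -1], [0, 0, -1], [0, 0, -0.1], [0, 0, 0]], translation=[[0, 0, 0.5], [0, 0, 0.5], [0, 0, 0.5], [0, 0, 0.5], [0, 0, 0], [0, 0, 0], [0, 0.5, 0], [0, 0.5, 0]], jaw=[1, 1, 1, 1, 1, 1, 1, 1])

```text
clock: 1.95
position: [0.2961, -0.3142, 0.1814]
ee_rot: [0.708, 0.706, 0.0, 0.0]
ft_force: [-0.1, -0.6, -0.3]
grip_width: 1.002
grasp_force: 0.0
```

Run:
```python
import pickle;from h import *
from workcell import manip,optics
d=pickle.load(open("c0.pkl","rb"))
for k,a,b,z in(("adF",(59,393),(256,107),.003),("adT",(50,397),(252,69),.056),("spool",(186,504),(86,143),.038),("cone",(74,53),(561,183),.12)):
    print(k,ray(d["top"],205+a[0]/2.2,150+a[1]/2.2,z)[:2],ray(d["side"],215+b[0]/3,140+b[1]/3,z)[:2])
o=manip.get_obs();print(o["position"],o["ee_rot"],o["ft_force"],o["joint_pos"])
c=optics.camera("wrist");pickle.dump(c,open("w1.pkl","wb"));cv2.imwrite("pics/w1.png",c["color"][:,:,::-1])
```

```text
adF [ 0.41471717 -0.21003218] [ 0.41821278 -0.20702607]
adT [ 0.41454031 -0.2098027 ] [ 0.41833747 -0.2078261 ]
spool [ 0.33336706 -0.31304835] [ 0.33498489 -0.31001812]
cone [ 0.66441801 -0.22911156] [ 0.66733636 -0.22786179]
[ 0.29614489 -0.31421916  0.18143246] [7.08179706e-01 7.06032169e-01 5.12074300e-05 2.79323033e-04] [-0.14599641 -0.55181643 -0.31911406] [ 0.96779708 -0.04603395 -0.2502803   1.9960464  -0.01234758  1.18960976
  0.71932125]
```

View pics/w1.png

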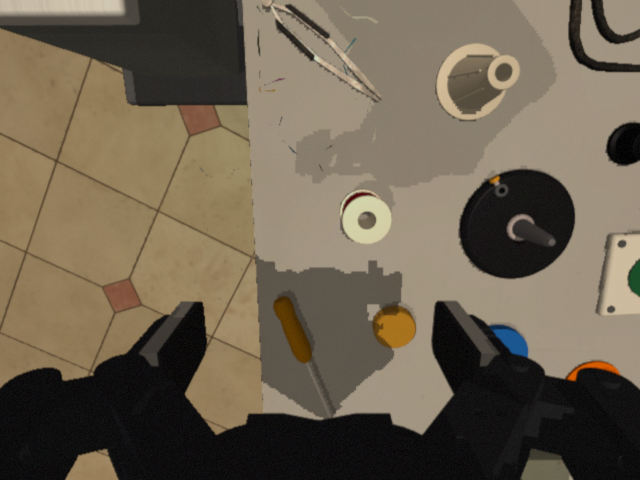

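The wrist view shows the spool top at (366,218), adaptor flange (474,82), adaptor top (503,72), round stand disc (517,224) with spindle tip (549,240), and socket (500,188). I'll use it as a third measurement.

Run:
```python
import pickle;from h import *
c=pickle.load(open("w1.pkl","rb"))
for k,u,v,z in(("spool",366,218,.038),("adF",474,82,.003),("adT",503.5,72,.056),("disc",517.5,223.5,.012),("tip",550,240,.057)):print(k,ray(c,u,v,z)[:2])
for k,u,v,t,z in(("spool",380,225,25,.038),("disc",500,255,25,.012)):
    x,y,D=blob(c,u,v,t);print(k,x,y,D,ray(c,x,y,z)[:2])
```

```text
spool [ 0.33213466 -0.31018241]
adF [ 0.41789731 -0.20901576]
adT [ 0.41637543 -0.20910805]
disc [ 0.46316389 -0.3210319 ]
tip [ 0.46457537 -0.32270387]
spool 366.9225311591934 219.62338093040884 49.13756051038117 [ 0.33288511 -0.31146265]
disc 516.5845986275859 223.3044017832845 111.4800999058106 [ 0.46236931 -0.3208608 ]
```

>>> jog_arm(dr=[[0, 0, 0], [0, 0, 0], [0, 0, 0], [0, 0, 0], [0, 0, 0], [0, 0, 0], [0, 0, 0], [0, 0, 0], [0, 0, 0], [0, 0, 0]], translation=[[0.06, 0.74, 0], [0.06, 0.74, 0], [0, 0, 1], [0, 0, 1], [0, 0, 1], [0, 0, 1], [0, 0, 1], [0, 0, 0.9], [0, 0, 0.5], [0, 0, 0.5]], jaw=[0.8, 0.8, 0.8, 0.8, 0.8, 0.8, 0.8, 0.8, 0.8, 0.8])

```text
clock: 3.0
position: [0.3326, -0.3112, 0.0082]
ee_rot: [0.708, 0.707, 0.0, 0.0]
ft_force: [-0.2, -0.0, 0.5]
grip_width: 0.8
grasp_force: 0.0
```

>>> jog_arm(dr=[[0, 0, 0], [0, 0, 0], [0, 0, 0], [0, 0, 0], [0, 0, 0], [0, 0, 0], [0, 0, 0], [0, 0, 0]], translation=[[0, 0, 0], [0, 0, 0], [0, 0, 0], [0, 0, 0], [0, 0, 0], [0, 0, 0], [0, 0, 0], [0, 0, 0]], jaw=[0.3, 0.3, 0.3, 0.3, 0.3, 0.3, 0.3, 0.3], squeeze=30)

```text
clock: 3.8
position: [0.3326, -0.3117, 0.0096]
ee_rot: [0.707, 0.707, -0.0, 0.001]
ft_force: [-0.5, 0.4, 6.4]
grip_width: 0.42
grasp_force: 30.5
```

>>> jog_arm(dr=[[0, 0, 0], [0, 0, 0], [0, 0, 0], [0, 0, 0], [0, 0, 0], [0, 0, 0], [0, 0, 0], [0, 0, 0], [0, 0, 0], [0, 0, 0]], translation=[[0, 0, -0.5], [0, 0, -1], [0, 0, -1], [0, 0, -1], [-0.2, 0.8, -0.5], [-0.22, 1, 0], [-0.22, 1, 0], [-0.22, 1, 0], [-0.22, 1, 0], [-0.22, 1, 0]], jaw=[0.3, 0.3, 0.3, 0.3, 0.3, 0.3, 0.3, 0.3, 0.3, 0.3])

```text
clock: 4.8
position: [0.4779, -0.344, 0.1096]
ee_rot: [0.707, 0.707, 0.0, 0.0]
ft_force: [-1.7, -0.5, -0.3]
grip_width: 0.42
grasp_force: 30.1
```

>>> jog_arm(dr=[[0, 0, 0], [0, 0, 0], [0, 0, 0], [0, 0, 0], [0, 0, 0], [0, 0, 0], [0, 0, 0]], translation=[[-0.22, 1, 0], [-0.22, 1, 0], [-0.22, 1, 0], [-0.22, 1, 0], [-0.1, 0.45, 0], [0, 0, 0], [0, 0, 0]], jaw=[0.3, 0.3, 0.3, 0.3, 0.3, 0.3, 0.3])

```text
clock: 5.5
position: [0.5877, -0.3684, 0.1091]
ee_rot: [0.707, 0.707, -0.0, -0.0]
ft_force: [0.4, -0.7, -0.7]
grip_width: 0.422
grasp_force: 30.2
```

```bash
cat > snap.py <<'E'
import sys,pickle;from h import *
from workcell import manip,optics
tag=sys.argv[1];ims=[]
d={}
for s in sys.argv[2:]:
    n,x,y,r=s.split(",");c=optics.camera(n);d[n]=c
    u,v=int(float(x)),int(float(y));r=int(r);im=c["color"][max(v-r,0):v+r,max(u-r,0):u+r]
    print(n,"crop origin",max(u-r,0),max(v-r,0),"scale",380/(2*r))
    ims.append(cv2.resize(im,(int(im.shape[1]*380/2/r),int(im.shape[0]*380/2/r)),interpolation=cv2.INTER_CUBIC))
h=max(i.shape[0] for i in ims)
ims=[cv2.copyMakeBorder(i,0,h-i.shape[0],0,0,0) for i in ims]
cv2.imwrite(f"pics/{tag}.png",np.hstack(ims)[:,:,::-1]);pickle.dump(d,open(f"{tag}.pkl","wb"))
o=manip.get_obs();print(o["clock"],o["position"],o["ft_force"])
E
python3 snap.py s1 side,335,245,50 wrist,320,260,200
```

```text
side crop origin 285 195 scale 3.8
wrist crop origin 120 60 scale 0.95
5.6 [ 0.58742492 -0.36868663  0.10924891] [-0.03640786 -0.47423715 -0.21453356]
```

View pics/s1.png

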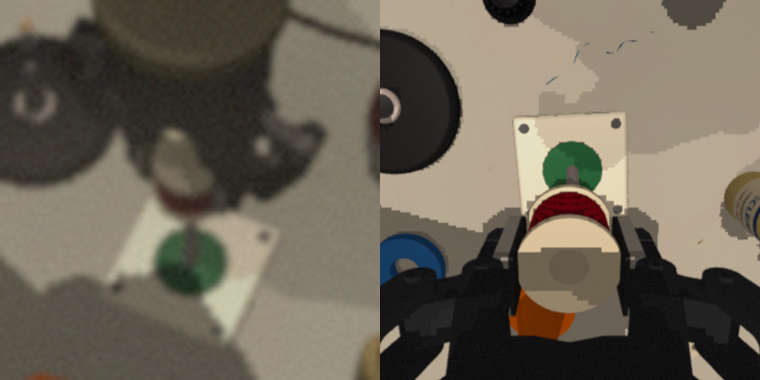

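The spool is upright in the grip; pin and felt appear at wrist crop (572,168), with the spool at column 569.

Run:
```python
import pickle;from h import *
d=pickle.load(open("s1.pkl","rb"));c=d["wrist"]
x,y,D=blob(c,310,240,25);print("felt",x,y,D,ray(c,x,y,.010))
print("felt manual",ray(c,322,237,.010))
for px in((524,128),(616,124)):print(ray(c,(px[0]-380)/.95+120,px[1]/.95+60,.008))
print("spool top centre px",[(570-380)/.95+120,(272)/.95+60],"proj TCP axis at spool top",proj(c,[.5876,-.3686,.138]),"bottom",proj(c,[.5876,-.3686,.1]), "pintip",proj(c,[.589,-.3683,.06]),proj(c,[.589,-.3683,.01]))
```

```text
felt 322.216293873489 235.64013625256885 57.25759925765271 [ 0.58929309 -0.36649744  0.01      ]
felt manual [ 0.58915207 -0.36742665  0.01      ]
[ 0.55660829 -0.33969208  0.008     ]
[ 0.6189594  -0.33700978  0.008     ]
spool top centre px [320.0, 346.3157894736842] proj TCP axis at spool top [320.31570862 340.83265526] bottom [320.01338338 294.66867281] pintip [322.43272811 263.40759044] [321.76752217 238.27564265]
```

>>> jog_arm(dr=[[0, 0, 0], [0, 0, 0], [0, 0, 0], [0, 0, 0], [0, 0, 0], [0, 0, 0], [0, 0, 0], [0, 0, 0]], translation=[[0.03, 0.06, 0.4], [0, 0, 0.8], [0, 0, 0.3], [0, 0, 0.3], [0, 0, 0.3], [0, 0, 0.3], [0, 0, 0.3], [0, 0, 0]], jaw=[0.3, 0.3, 0.3, 0.3, 0.3, 0.3, 0.3, 0.3])

```text
clock: 6.4
position: [0.5892, -0.3675, 0.0401]
ee_rot: [0.707, 0.707, -0.0, -0.001]
ft_force: [0.8, -1.2, 0.5]
grip_width: 0.418
grasp_force: 30.2
```

No resistance: the spool is about 30 mm down the pin. Lowering the rest.

>>> jog_arm(dr=[[0, 0, 0], [0, 0, 0], [0, 0, 0], [0, 0, 0]], translation=[[0, 0, 0.3], [0, 0, 0.3], [0, 0, 0.15], [0, 0, 0]], jaw=[0.3, 0.3, 0.3, 0.3])

```text
clock: 6.8
position: [0.5893, -0.3675, 0.0216]
ee_rot: [0.707, 0.707, -0.0, -0.001]
ft_force: [-0.4, 1.2, -0.6]
grip_width: 0.423
grasp_force: 30.2
```

>>> jog_arm(dr=[[0, 0, 0], [0, 0, 0], [0, 0, 0], [0, 0, 0], [0, 0, 0], [0, 0, 0], [0, 0, 0], [0, 0, 0], [0, 0, 0], [0, 0, 0]], translation=[[0, 0, 0.07], [0, 0, 0], [0, 0, 0], [0, 0, 0], [0, 0, 0], [0, 0, -0.5], [0, 0, -1], [0, 0, -1], [0, 0, -1], [0, 0, -0.5]], jaw=[0.3, 0.3, 0.7, 0.7, 0.7, 0.7, 0.7, 0.7, 0.7, 0.7])

```text
clock: 7.8
position: [0.5909, -0.3683, 0.1246]
ee_rot: [0.707, 0.707, 0.001, 0.002]
ft_force: [0.2, -1.2, 0.2]
grip_width: 0.698
grasp_force: 0.0
```

>>> jog_arm(dr=[[0, 0, 0], [0, 0, 0], [0, 0, 0], [0, 0, 0], [0, 0, 0], [0, 0, 0]], translation=[[0.9, -0.31, 0], [0.9, -0.31, 0], [0.9, -0.31, 0], [0.9, -0.31, 0], [0.8, -0.31, 0], [0, 0, 0]], jaw=[0.7, 0.7, 0.7, 0.7, 0.7, 0.7])

```text
clock: 8.4
position: [0.551, -0.2545, 0.1212]
ee_rot: [0.706, 0.708, 0.0, -0.0]
ft_force: [0.9, 0.3, -0.3]
grip_width: 0.702
grasp_force: 0.0
```

```bash
python3 snap.py s2 side,335,245,50 wrist,320,200,200
```

```text
side crop origin 285 195 scale 3.8
wrist crop origin 120 0 scale 0.95
8.5 [ 0.55117298 -0.25787623  0.12118948] [-0.09981299 -1.17624311  0.05521194]
```

View pics/s2.png

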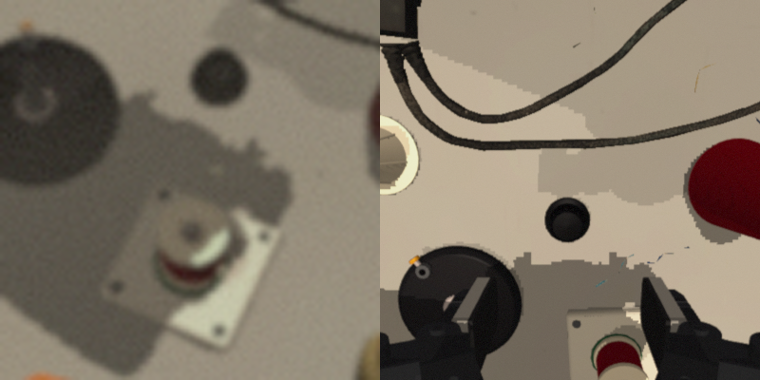

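The spool is seated on the pin (side crop). The cap in the wrist crop is at (567,219).

Run:
```python
import pickle;from h import *
d=pickle.load(open("s2.pkl","rb"));c=d["wrist"]
x,y,D=blob(c,317,231,30);print("cap",x,y,D,ray(c,x,y,.010))
print("spool pos top", [ray(d["side"],285+192/3.8,195+228/3.8,.048)])
c=d["side"];x,y,D=blob(c,342,215,30);print("cap side",ray(c,x,y,.010))
```

```text
cap 316.848122105908 230.95175687525148 46.99270820176063 [ 0.54941271 -0.25433342  0.01      ]
spool pos top [array([ 0.58989314, -0.36454129,  0.048     ])]
cap side [ 0.55140952 -0.25718782  0.01      ]
```

>>> jog_arm(dr=[[0, 0, 0], [0, 0, 0], [0, 0, 0], [0, 0, 0], [0, 0, 0], [0, 0, 0]], translation=[[0.055, -0.05, 0.7], [0, 0, 1], [0, 0, 1], [0, 0, 0.9], [0, 0, 0.5], [0, 0, 0]], jaw=[0.6, 0.6, 0.6, 0.6, 0.6, 0.6])

```text
clock: 9.1
position: [0.5488, -0.2567, 0.0166]
ee_rot: [0.708, 0.706, -0.001, -0.001]
ft_force: [-0.5, -0.2, 0.7]
grip_width: 0.598
grasp_force: 0.0
```

>>> jog_arm(dr=[[0, 0, 0], [0, 0, 0], [0, 0, 0], [0, 0, 0], [0, 0, 0], [0, 0, 0], [0, 0, 0]], translation=[[0, 0, 0], [0, 0, 0], [0, 0, 0], [0, 0, 0], [0, 0, 0], [0, 0, 0], [0, 0, 0]], jaw=[0.15, 0.15, 0.15, 0.15, 0.15, 0.15, 0.15])

```text
clock: 9.8
position: [0.5508, -0.2569, 0.0198]
ee_rot: [0.708, 0.707, 0.0, 0.001]
ft_force: [-0.6, -0.1, 6.4]
grip_width: 0.22
grasp_force: 29.7
```

>>> jog_arm(dr=[[0, 0, 0], [0, 0, 0], [0, 0, 0], [0, 0, 0], [0, 0, 0]], translation=[[0, 0, -0.5], [0, 0, -1], [0, 0, -1], [0, 0, -1], [0, 0, 0]], jaw=[0.15, 0.15, 0.15, 0.15, 0.15])

```text
clock: 10.3
position: [0.552, -0.257, 0.1106]
ee_rot: [0.707, 0.707, 0.001, 0.003]
ft_force: [1.0, 1.0, 0.3]
grip_width: 0.15
grasp_force: 0.0
```

```bash
python3 snap.py s3 side,345,205,45 wrist,320,270,160
```

```text
side crop origin 300 160 scale 4.222222222222222
wrist crop origin 160 110 scale 1.1875
10.4 [ 0.55015897 -0.25643572  0.10685903] [-0.3632801   0.21934804 -0.71930525]
```

View pics/s3.png

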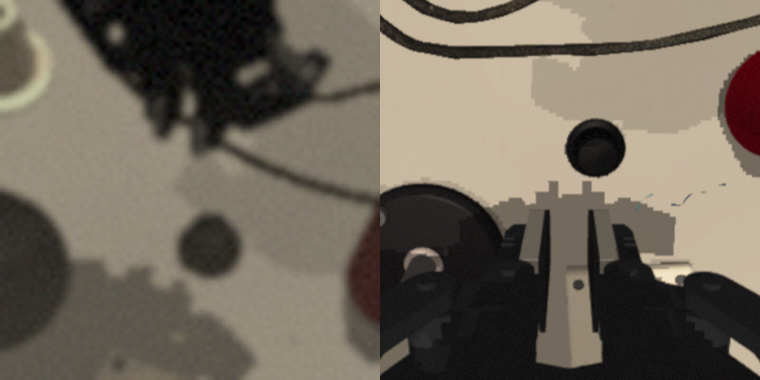

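The grip slipped off the knob (tips too high). The cap still stands upright at side crop (209,245) and wrist crop (595,148). Measuring it again.

Run:
```python
import pickle;from h import *
d=pickle.load(open("s3.pkl","rb"))
for n,u,v in(("wrist",341,235),("side",300+209/4.22,160+245/4.22)):
    c=d[n];x,y,D=blob(c,u,v,30);print(n,x,y,D,ray(c,x,y,.010))
```

```text
wrist 341.08939824598764 234.16574447229456 49.28229114314893 [ 0.5656363  -0.25363278  0.01      ]
side 349.2560224914465 217.8313492063492 15.377400843405997 [ 0.56812452 -0.2563326   0.01      ]
```

>>> jog_arm(dr=[[0, 0, 0], [0, 0, 0], [0, 0, 0], [0, 0, 0], [0, 0, 0], [0, 0, 0], [0, 0, 0], [0, 0, 0]], translation=[[0, 0.65, 0], [0, 0, 0], [0, 0, 0.5], [0, 0, 1], [0, 0, 1], [0, 0, 0.9], [0, 0, 0.45], [0, 0, 0]], jaw=[0.65, 0.65, 0.65, 0.65, 0.65, 0.65, 0.65, 0.65])

```text
clock: 11.2
position: [0.5643, -0.2559, 0.0072]
ee_rot: [0.707, 0.707, -0.001, -0.002]
ft_force: [-0.3, -0.8, 0.8]
grip_width: 0.649
grasp_force: 0.0
```

>>> jog_arm(dr=[[0, 0, 0], [0, 0, 0], [0, 0, 0], [0, 0, 0], [0, 0, 0], [0, 0, 0], [0, 0, 0], [0, 0, 0]], translation=[[0, 0, 0], [0, 0, 0], [0, 0, 0], [0, 0, 0], [0, 0, 0], [0, 0, 0], [0, 0, 0], [0, 0, 0]], jaw=[0.15, 0.15, 0.15, 0.15, 0.15, 0.15, 0.15, 0.15])

```text
clock: 12.0
position: [0.567, -0.2567, 0.0109]
ee_rot: [0.707, 0.707, 0.0, 0.001]
ft_force: [-0.9, -0.2, 6.9]
grip_width: 0.253
grasp_force: 29.5
```

>>> jog_arm(dr=[[0, 0, 0], [0, 0, 0], [0, 0, 0], [0, 0, 0], [0, 0, 0], [0, 0, 0]], translation=[[0, 0, -0.2], [0, 0, -0.4], [0, 0, -0.8], [0, 0, -1], [0, 0, -1], [0, 0, -0.6]], jaw=[0.15, 0.15, 0.15, 0.15, 0.15, 0.15])

```text
clock: 12.6
position: [0.567, -0.2566, 0.1124]
ee_rot: [0.707, 0.707, 0.001, 0.001]
ft_force: [0.3, 0.3, 0.6]
grip_width: 0.252
grasp_force: 29.4
```

>>> jog_arm(dr=[[0, 0, 0], [0, 0, 0], [0, 0, 0], [0, 0, 0], [0, 0, 0], [0, 0, 0], [0, 0, 0]], translation=[[-0.9, 0.18, 0], [-0.9, 0.18, 0], [-0.9, 0.18, 0], [-0.9, 0.18, 0], [-0.88, 0.18, 0], [0, 0, 0], [0, 0, 0]], jaw=[0.15, 0.15, 0.15, 0.15, 0.15, 0.15, 0.15])

```text
clock: 13.3
position: [0.5883, -0.3682, 0.1093]
ee_rot: [0.708, 0.707, 0.0, -0.0]
ft_force: [-0.0, 0.6, -0.1]
grip_width: 0.254
grasp_force: 29.4
```

```bash
python3 snap.py s4 side,335,240,40 wrist,320,270,120
```

```text
side crop origin 295 200 scale 4.75
wrist crop origin 200 150 scale 1.5833333333333333
13.4 [ 0.58872116 -0.36704997  0.10961086] [-0.00428629 -0.14906058 -0.40305592]
```

View pics/s4.png

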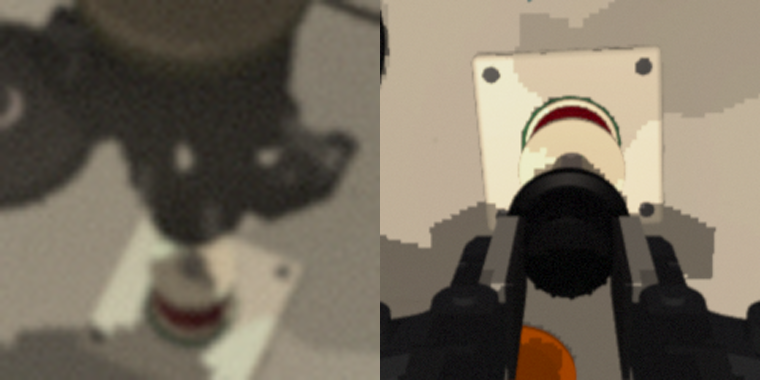

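The cap is held upright at column 569 and the pin is at column 571 in the wrist crop, so they line up. Lowering.

>>> jog_arm(dr=[[0, 0, 0], [0, 0, 0], [0, 0, 0], [0, 0, 0], [0, 0, 0], [0, 0, 0]], translation=[[0, 0.02, 0.5], [0, 0, 0.4], [0, 0, 0.3], [0, 0, 0.3], [0, 0, 0.3], [0, 0, 0]], jaw=[0.15, 0.15, 0.15, 0.15, 0.15, 0.15])

```text
clock: 14.0
position: [0.5884, -0.3681, 0.0631]
ee_rot: [0.707, 0.707, -0.0, -0.001]
ft_force: [-0.1, -0.3, -0.5]
grip_width: 0.25
grasp_force: 29.4
```

>>> jog_arm(dr=[[0, 0, 0], [0, 0, 0], [0, 0, 0], [0, 0, 0]], translation=[[0, 0, 0.08], [0, 0, 0.06], [0, 0, 0.04], [0, 0, 0]], jaw=[0.15, 0.15, 0.15, 0.15])

```text
clock: 14.4
position: [0.589, -0.3684, 0.0602]
ee_rot: [0.707, 0.707, -0.0, 0.0]
ft_force: [0.1, 0.4, -0.2]
grip_width: 0.256
grasp_force: 29.4
```

>>> jog_arm(dr=[[0, 0, 0], [0, 0, 0], [0, 0, 0], [0, 0, 0], [0, 0, 0], [0, 0, 0], [0, 0, 0], [0, 0, 0], [0, 0, 0], [0, 0, 0]], translation=[[0, 0, 0.06], [0, 0, 0], [0, 0, 0], [0, 0, 0], [0, 0, 0], [0, 0, 0], [0, 0, -0.5], [0, 0, -1], [0, 0, -1], [0, 0, 0]], jaw=[0.15, 0.15, 0.35, 0.5, 0.7, 0.7, 0.7, 0.7, 0.8, 1])

```text
clock: 15.4
position: [0.5911, -0.3694, 0.1265]
ee_rot: [0.707, 0.707, 0.001, 0.003]
ft_force: [-0.1, 0.2, 0.8]
grip_width: 0.945
grasp_force: 0.0
```

>>> jog_arm(dr=[[0, 0, 0], [0, 0, 0], [0, 0, 0], [0, 0, 0], [0, 0, 0], [0, 0, 0], [0, 0, 0]], translation=[[-0.63, -1, 0], [-0.63, -1, 0], [-0.63, -1, 0], [-0.63, -1, 0], [-0.63, -1, 0], [0, 0, 0], [0, 0, 0]], jaw=[1, 1, 1, 1, 1, 1, 1])

```text
clock: 16.1
position: [0.4635, -0.4475, 0.1215]
ee_rot: [0.708, 0.706, 0.0, 0.0]
ft_force: [0.1, 0.0, 0.1]
grip_width: 0.999
grasp_force: 0.0
```

```bash
python3 snap.py s5 side,335,255,40 wrist,320,200,200
python3 - <<'E'
import pickle;from h import *
d=pickle.load(open("s5.pkl","rb"));c=d["wrist"]
p=proj(c,[.464,-.4475,.01]);print(p)
for o in((0,18),(18,0),(-18,0),(0,-18)):
    q=blob(c,p[0]+o[0]*2.,p[1]+o[1]*2.,30);print(q,ray(c,q[0],q[1],.01))
E
```

```text
side crop origin 295 215 scale 4.75
wrist crop origin 120 0 scale 0.95
16.2 [ 0.46501124 -0.44612722  0.12135673] [-0.17489902  1.01602912  0.33262962]
[318.5039775  235.21633421]
(317.5109256011297, 234.43199689843505, np.float64(78.55288988878831)) [ 0.46331327 -0.44693795  0.01      ]
(317.51033234430935, 234.44312708958188, np.float64(78.54073242950436)) [ 0.46331285 -0.44694592  0.01      ]
(317.49669301933676, 234.53297200512435, np.float64(78.55111704316936)) [ 0.46330335 -0.44701024  0.01      ]
(317.51334828353816, 234.280239680751, np.float64(79.05627899801135)) [ 0.46331504 -0.44682931  0.01      ]
```

View pics/s5.png

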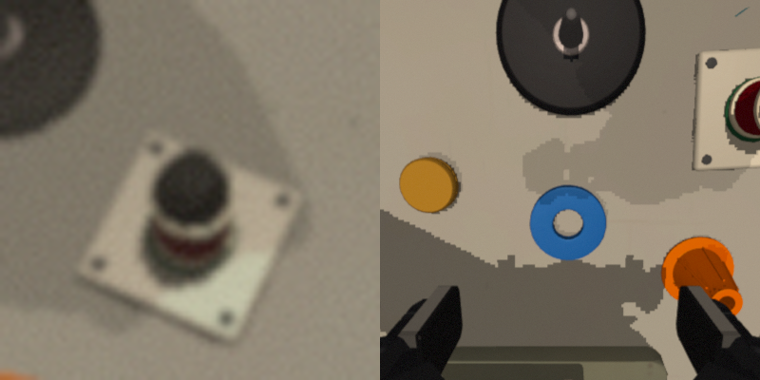

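The cap sits on the spool on its pin. The cushion is at wrist crop (568,222), i.e. (0.4633,-0.447). Descending onto it.

>>> jog_arm(dr=[[0, 0, 0], [0, 0, 0], [0, 0, 0], [0, 0, 0], [0, 0, 0], [0, 0, 0], [0, 0, 0], [0, 0, 0]], translation=[[0, 0, 0.8], [0, 0, 1], [0, 0, 1], [0, 0, 0.8], [0, 0, 0.5], [0, 0, 0.3], [0, 0, 0.26], [0, 0, 0]], jaw=[0.9, 0.9, 0.9, 0.9, 0.9, 0.9, 0.9, 0.9])

```text
clock: 17.0
position: [0.4641, -0.4468, 0.0043]
ee_rot: [0.707, 0.707, 0.0, -0.0]
ft_force: [0.4, 0.8, -0.4]
grip_width: 0.9
grasp_force: 0.0
```

>>> jog_arm(dr=[[0, 0, 0], [0, 0, 0], [0, 0, 0], [0, 0, 0], [0, 0, 0], [0, 0, 0]], translation=[[0, 0, 0], [0, 0, 0], [0, 0, 0], [0, 0, 0], [0, 0, 0], [0, 0, 0]], jaw=[0.5, 0.5, 0.5, 0.5, 0.5, 0.5])

```text
clock: 17.6
position: [0.4656, -0.4486, 0.0082]
ee_rot: [0.708, 0.707, -0.0, 0.003]
ft_force: [-3.5, 1.2, 19.1]
grip_width: 0.501
grasp_force: 9.3
```

The fingers closed above the thin cushion because the tips sit back when open. Backing off, reopening and re-measuring.

>>> jog_arm(dr=[[0, 0, 0], [0, 0, 0], [0, 0, 0], [0, 0, 0], [0, 0, 0], [0, 0, 0], [0, 0, 0]], translation=[[0, 0, -0.3], [0, 0, -0.5], [0, 0, -1], [0, 0, -1], [0, 0, 0], [0, 0, 0], [0, 0, 0]], jaw=[0.5, 0.5, 0.85, 0.85, 0.85, 0.85, 0.85])

```text
clock: 18.3
position: [0.4636, -0.4467, 0.0741]
ee_rot: [0.707, 0.707, -0.0, -0.0]
ft_force: [-0.4, -0.1, -0.4]
grip_width: 0.847
grasp_force: 0.0
```

```bash
python3 snap.py s6 wrist,320,240,150 top,367,302,30
python3 - <<'E'
import pickle;from h import *
d=pickle.load(open("s6.pkl","rb"));c=d["wrist"]
p=proj(c,[.464,-.4475,.01]);print(p)
for o in((0,14),(14,0),(-14,0),(0,-14)):
    q=blob(c,p[0]+o[0]*2.5,p[1]+o[1]*2.5,30);print(q,ray(c,q[0],q[1],.01))
E
```

```text
wrist crop origin 170 90 scale 1.2666666666666666
top crop origin 337 272 scale 6.333333333333333
18.4 [ 0.46347266 -0.44663986  0.07370361] [ 0.87547559 -0.1688535   0.31795535]
[320.39483469 256.60063775]
(320.4179253260693, 255.070982443315, np.float64(95.6230609765007)) [ 0.46401249 -0.44657941  0.01      ]
(320.42336644140823, 253.38158481065156, np.float64(91.53378315093515)) [ 0.46401478 -0.44556512  0.01      ]
(320.381834151622, 252.94898106246217, np.float64(91.00738245346191)) [ 0.46399086 -0.44530581  0.01      ]
(320.4002929387391, 255.20425998138484, np.float64(94.97361230113262)) [ 0.46400246 -0.44665953  0.01      ]
```

>>> jog_arm(dr=[[0, 0, 0], [0, 0, 0], [0, 0, 0], [0, 0, 0], [0, 0, 0], [0, 0, 0]], translation=[[0, 0.02, 0.8], [0, 0, 0.8], [0, 0, 0.7], [0, 0, 0.4], [0, 0, 0.26], [0, 0, 0]], jaw=[0.78, 0.78, 0.78, 0.78, 0.78, 0.78])

```text
clock: 19.0
position: [0.4642, -0.4467, -0.0002]
ee_rot: [0.707, 0.707, -0.0, -0.001]
ft_force: [-1.3, 0.3, 0.7]
grip_width: 0.781
grasp_force: 0.0
```

>>> jog_arm(dr=[[0, 0, 0], [0, 0, 0], [0, 0, 0], [0, 0, 0], [0, 0, 0]], translation=[[0, 0, 0], [0, 0, 0], [0, 0, 0], [0, 0, 0], [0, 0, 0]], jaw=[0.72, 0.68, 0.64, 0.6, 0.6])

```text
clock: 19.5
position: [0.465, -0.4475, 0.0022]
ee_rot: [0.707, 0.707, -0.0, 0.001]
ft_force: [-2.1, 1.8, 7.1]
grip_width: 0.638
grasp_force: 30.1
```

>>> jog_arm(dr=[[0, 0, 0], [0, 0, 0], [0, 0, 0], [0, 0, 0], [0, 0, 0], [0, 0, 0]], translation=[[0, 0, -0.2], [0, 0, -0.5], [0, 0, -0.8], [0, 0, -1], [0, 0, -1], [0, 0, -0.5]], jaw=[0.6, 0.6, 0.6, 0.6, 0.6, 0.6])

```text
clock: 20.1
position: [0.4655, -0.4478, 0.1041]
ee_rot: [0.707, 0.707, 0.0, 0.002]
ft_force: [0.2, 0.4, -0.5]
grip_width: 0.628
grasp_force: 31.6
```

>>> jog_arm(dr=[[0, 0, 0], [0, 0, 0], [0, 0, 0], [0, 0, 0], [0, 0, 0], [0, 0, 0], [0, 0, 0]], translation=[[0.7, 0, 0], [0.9, 0.02, 0], [0.9, 0.02, 0], [0.9, 0, 0], [0.9, 0, 0], [0.6, 0, 0], [0, 0, 0]], jaw=[0.6, 0.6, 0.6, 0.6, 0.6, 0.6, 0.6])

```text
clock: 20.8
position: [0.4661, -0.3225, 0.1009]
ee_rot: [0.706, 0.708, 0.0, -0.0]
ft_force: [-0.6, -0.3, -0.1]
grip_width: 0.629
grasp_force: 31.6
```

```bash
python3 snap.py s7 wrist,320,250,130 top,297,300,45
```

```text
wrist crop origin 190 120 scale 1.4615384615384615
top crop origin 252 255 scale 4.222222222222222
20.9 [ 0.46548225 -0.32536897  0.10077775] [-0.06787397 -0.54424126 -0.63471553]
```

View pics/s7.png

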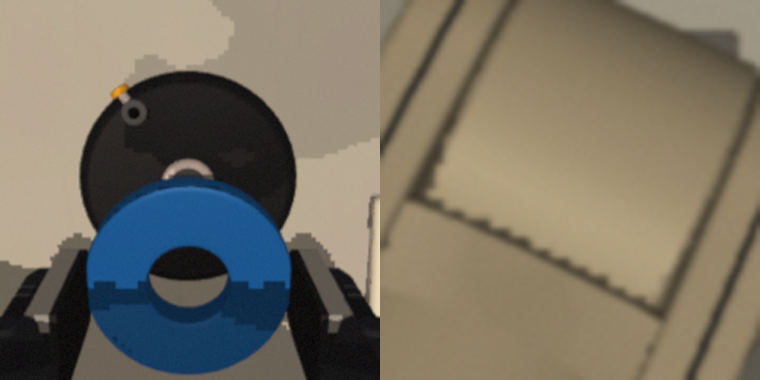

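The cushion is held flat: left/right edges 88/291 in the wrist crop, centred over the stand (80/296), with the spindle base ring at (187,170). Checking the fore/aft alignment by projection.

Run:
```python
import pickle;from h import *
from scipy.optimize import least_squares
c=pickle.load(open("s7.pkl","rb"))["wrist"]
f=lambda p,z,r,n=72:np.array([proj(c,[p[0]+r*np.cos(a),p[1]+r*np.sin(a),z]) for a in np.linspace(0,2*np.pi,n)])
def edge(p,z,r):
    q=(f(p,z,r)-[190,120])*1.4615;return np.round([q[:,0].min(),q[:,0].max(),q[:,1].min(),q[:,1].max()])
print("disc model L,R,T,B",[ (y,edge((.4655,y),.012,.048)) for y in(-.322,-.325)])
print("cush top",[ (y,edge((.4655,y),.1095,.028)) for y in(-.3225,-.3255)])
print("cush hole top",[ (y,edge((.4655,y),.1095,.011)) for y in(-.3225,-.3255)])
```

```text
disc model L,R,T,B [(-0.322, array([ 77., 298.,  67., 280.])), (-0.325, array([ 77., 298.,  74., 286.]))]
cush top [(-0.3225, array([ 82., 293., 182., 374.])), (-0.3255, array([ 83., 292., 193., 383.]))]
cush hole top [(-0.3225, array([146., 229., 244., 320.])), (-0.3255, array([146., 229., 255., 329.]))]
```

>>> jog_arm(dr=[[0, 0, 0], [0, 0, 0], [0, 0, 0], [0, 0, 0], [0, 0, 0], [0, 0, 0], [0, 0, 0]], translation=[[0, -0.02, 0.7], [0, 0, 0.5], [0, 0, 0.4], [0, 0, 0.4], [0, 0, 0.3], [0, 0, 0.3], [0, 0, 0]], jaw=[0.6, 0.6, 0.6, 0.6, 0.6, 0.6, 0.6])

```text
clock: 21.6
position: [0.4646, -0.3242, 0.0345]
ee_rot: [0.707, 0.707, -0.0, -0.001]
ft_force: [-0.3, 0.5, -0.6]
grip_width: 0.631
grasp_force: 31.6
```

>>> jog_arm(dr=[[0, 0, 0], [0, 0, 0], [0, 0, 0], [0, 0, 0], [0, 0, 0]], translation=[[0, 0, 0.3], [0, 0, 0.3], [0, 0, 0.15], [0, 0, 0.06], [0, 0, 0]], jaw=[0.6, 0.6, 0.6, 0.6, 0.6])

```text
clock: 22.1
position: [0.465, -0.3244, 0.0151]
ee_rot: [0.707, 0.707, -0.0, -0.0]
ft_force: [-0.4, 0.5, -0.2]
grip_width: 0.634
grasp_force: 31.6
```

>>> jog_arm(dr=[[0, 0, 0], [0, 0, 0], [0, 0, 0], [0, 0, 0], [0, 0, 0], [0, 0, 0], [0, 0, 0], [0, 0, 0], [0, 0, 0], [0, 0, 0]], translation=[[0, 0, 0.05], [0, 0, 0], [0, 0, 0], [0, 0, 0], [0, 0, 0], [0, 0, -0.4], [0, 0, -1], [0, 0, -1], [0, 0, -1], [0, 0, -1]], jaw=[0.6, 0.65, 0.7, 0.75, 0.8, 0.8, 0.8, 0.8, 0.8, 0.8])

```text
clock: 23.1
position: [0.4651, -0.3245, 0.126]
ee_rot: [0.707, 0.707, 0.0, 0.0]
ft_force: [-0.4, -0.7, 0.4]
grip_width: 0.802
grasp_force: 0.0
```

>>> jog_arm(dr=[[0, 0, 0], [0, 0, 0], [0, 0, 0], [0, 0, 0], [0, 0, 0], [0, 0, 0], [0, 0, 0]], translation=[[0.9, -0.38, 0], [0.9, -0.38, 0], [0.95, -0.38, 0], [0.95, -0.4, 0], [0.9, -0.4, 0], [0, 0, 0], [0, 0, 0]], jaw=[0.7, 0.7, 0.7, 0.7, 0.7, 0.7, 0.7])

```text
clock: 23.8
position: [0.417, -0.2097, 0.1249]
ee_rot: [0.707, 0.707, -0.0, 0.001]
ft_force: [-0.1, -0.2, 0.9]
grip_width: 0.699
grasp_force: 0.0
```

```bash
python3 snap.py s8 wrist,320,240,200 side,294,224,45
```

```text
wrist crop origin 120 40 scale 0.95
side crop origin 249 179 scale 4.222222222222222
23.9 [ 0.41701401 -0.21036624  0.12453131] [ 0.95966054 -0.66132331 -0.51288568]
```

View pics/s8.png

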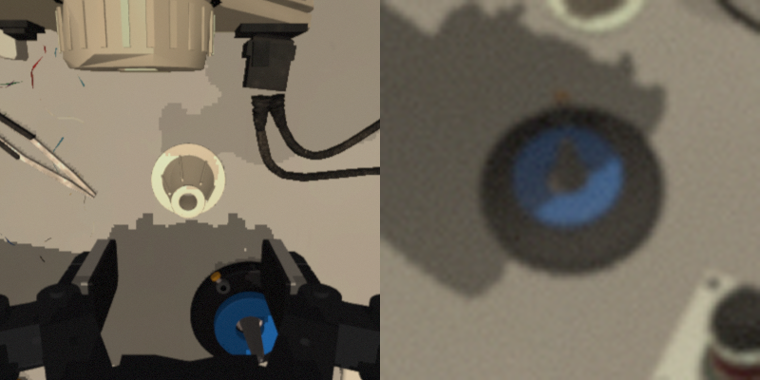

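The cushion lies flat round the spindle (side crop (567,175)). The adaptor is upright, with its top at wrist crop (188,202).

>>> jog_arm(dr=[[0, 0, 0], [0, 0, 0], [0, 0, 0], [0, 0, 0], [0, 0, 0], [0, 0, 0]], translation=[[0.03, -0.04, 0.8], [0, 0, 0.8], [0, 0, 0.8], [0, 0, 0.5], [0, 0, 0.33], [0, 0, 0]], jaw=[0.6, 0.6, 0.6, 0.6, 0.6, 0.6])

```text
clock: 24.5
position: [0.4154, -0.2088, 0.0426]
ee_rot: [0.708, 0.707, -0.0, -0.001]
ft_force: [-0.2, -0.2, -0.1]
grip_width: 0.604
grasp_force: 0.0
```

>>> jog_arm(dr=[[0, 0, 0], [0, 0, 0], [0, 0, 0], [0, 0, 0], [0, 0, 0], [0, 0, 0], [0, 0, 0]], translation=[[0, 0, 0], [0, 0, 0], [0, 0, 0], [0, 0, 0], [0, 0, 0], [0, 0, 0], [0, 0, 0]], jaw=[0.5, 0.4, 0.3, 0.2, 0.15, 0.15, 0.15])

```text
clock: 25.2
position: [0.4162, -0.209, 0.044]
ee_rot: [0.707, 0.707, 0.0, 0.001]
ft_force: [-1.4, -0.2, 6.7]
grip_width: 0.239
grasp_force: 29.4
```

>>> jog_arm(dr=[[0, 0, 0], [0, 0, 0], [0, 0, 0], [0, 0, 0], [0, 0, 0], [0, 0, 0]], translation=[[0, 0, -0.2], [0, 0, -0.5], [0, 0, -0.8], [0, 0, -1], [0, 0, -0.8], [0, 0, -0.4]], jaw=[0.15, 0.15, 0.15, 0.15, 0.15, 0.15])

```text
clock: 25.8
position: [0.4165, -0.209, 0.1383]
ee_rot: [0.707, 0.707, 0.0, 0.001]
ft_force: [1.3, 1.2, -0.5]
grip_width: 0.242
grasp_force: 29.3
```

>>> jog_arm(dr=[[0, 0, 0], [0, 0, 0], [0, 0, 0], [0, 0, 0], [0, 0, 0], [0, 0, 0], [0, 0, 0], [0, 0, 0]], translation=[[-0.6, 0.25, 0], [-0.8, 0.35, 0], [-0.9, 0.35, 0], [-0.9, 0.35, 0], [-0.8, 0.35, 0], [-0.6, 0.3, 0], [0, 0, 0], [0, 0, 0]], jaw=[0.15, 0.15, 0.15, 0.15, 0.15, 0.15, 0.15, 0.15])

```text
clock: 26.6
position: [0.4638, -0.3237, 0.1347]
ee_rot: [0.708, 0.707, -0.0, -0.001]
ft_force: [-0.7, 0.2, -0.1]
grip_width: 0.24
grasp_force: 29.3
```

```bash
python3 snap.py s9 wrist,320,270,140 side,294,214,50
```

```text
wrist crop origin 180 130 scale 1.3571428571428572
side crop origin 244 164 scale 3.8
26.7 [ 0.46401027 -0.3230454   0.13529545] [ 0.23603911  0.14897028 -0.46345276]
```

View pics/s9.png

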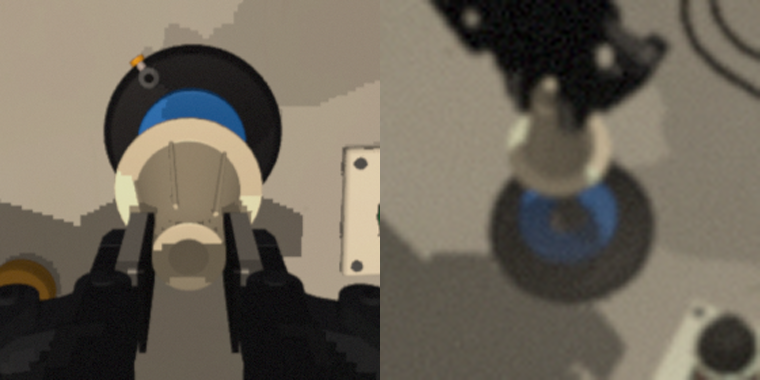

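The adaptor hangs upright. It is about 2 mm left of the stand's centre (wrist columns 188 vs 193), so I'll correct in x and lower.

>>> jog_arm(dr=[[0, 0, 0], [0, 0, 0], [0, 0, 0], [0, 0, 0], [0, 0, 0], [0, 0, 0], [0, 0, 0], [0, 0, 0]], translation=[[0, 0.07, 0.4], [0, 0, 0.5], [0, 0, 0.4], [0, 0, 0.4], [0, 0, 0.4], [0, 0, 0.3], [0, 0, 0.2], [0, 0, 0]], jaw=[0.15, 0.15, 0.15, 0.15, 0.15, 0.15, 0.15, 0.15])

```text
clock: 27.5
position: [0.4657, -0.3235, 0.0701]
ee_rot: [0.707, 0.707, -0.0, -0.001]
ft_force: [0.2, 0.0, -0.6]
grip_width: 0.242
grasp_force: 29.3
```

>>> jog_arm(dr=[[0, 0, 0], [0, 0, 0], [0, 0, 0], [0, 0, 0]], translation=[[0, 0, 0.08], [0, 0, 0.06], [0, 0, 0.04], [0, 0, 0]], jaw=[0.15, 0.15, 0.15, 0.15])

```text
clock: 27.9
position: [0.4661, -0.3238, 0.0664]
ee_rot: [0.707, 0.707, -0.0, 0.0]
ft_force: [-0.4, 0.0, -0.6]
grip_width: 0.237
grasp_force: 29.3
```

>>> jog_arm(dr=[[0, 0, 0], [0, 0, 0], [0, 0, 0], [0, 0, 0], [0, 0, 0], [0, 0, 0], [0, 0, 0], [0, 0, 0], [0, 0, 0], [0, 0, 0]], translation=[[0, 0, 0.04], [0, 0, 0], [0, 0, 0], [0, 0, 0], [0, 0, 0], [0, 0, -0.4], [0, 0, -1], [0, 0, -1], [0, 0, -1], [0, 0, -1]], jaw=[0.15, 0.3, 0.4, 0.5, 0.6, 0.6, 0.6, 0.6, 0.6, 0.6])

```text
clock: 28.9
position: [0.4661, -0.3237, 0.1772]
ee_rot: [0.707, 0.707, 0.0, 0.0]
ft_force: [1.2, 0.0, -0.5]
grip_width: 0.597
grasp_force: 0.0
```

>>> jog_arm(dr=[[0, 0, 0], [0, 0, 0], [0, 0, 0], [0, 0, 0], [0, 0, 0], [0, 0, 0], [0, 0, 0], [0, 0, 0], [0, 0, 0], [0, 0, 0]], translation=[[0.2, 0.3, -0.6], [0.5, 1, -0.3], [0.5, 1, 0], [0.5, 1, 0], [0.5, 1, 0], [0.5, 1, 0], [0.5, 1, 0], [0.4, 0.9, 0], [0.2, 0.8, 0], [0, 0, 0]], jaw=[0.7, 0.7, 0.7, 0.7, 0.7, 0.7, 0.7, 0.7, 0.7, 0.7])

```text
clock: 29.9
position: [0.668, -0.2266, 0.1978]
ee_rot: [0.706, 0.708, 0.001, -0.0]
ft_force: [0.2, -0.6, -0.1]
grip_width: 0.699
grasp_force: 0.0
```

```bash
python3 snap.py s10 wrist,320,240,200 side,294,214,50
python3 - <<'E'
import pickle;from h import *
d=pickle.load(open("s10.pkl","rb"));c=d["wrist"]
p=proj(c,[.6655,-.2285,.12]);print("pred",p)
s=d["side"]
p2=[proj(s,[.4665,-.3245,z]) for z in(.012,.025,.078)];print(p2)
# ivory ring: detect bright low-saturation in neighbourhood
im=c["color"];hsv=cv2.cvtColor(im,cv2.COLOR_RGB2HSV)
u,v=map(int,p);w=hsv[v-50:v+50,u-50:u+50]
m=((w[:,:,1]<90)&(w[:,:,2]>60)).astype(np.uint8)
red=(((hsv[:,:,0]>165)|(hsv[:,:,0]<6))&(hsv[:,:,1]>150)).astype(np.uint8)
ys,xs=np.nonzero(red);print("red extent",xs.min(),xs.max(),ys.min(),ys.max())
for r in range(v-50,v+50,10):print(r,"".join("r" if red[r,x] else str(min(9,hsv[r,x,2]//26)) for x in range(u-60,u+60,3)))
E
```

```text
wrist crop origin 120 40 scale 0.95
side crop origin 244 164 scale 3.8
30.0 [ 0.66613634 -0.22883304  0.19804864] [-0.21555094  0.17339005  0.52158535]
pred [315.21449962 251.36227828]
[array([293.46605544, 222.90582959]), array([293.09519632, 220.12578489]), array([291.50375821, 208.19600124])]
red extent 31 639 6 469
201 7777777776rrrrrrrrrrrrrrrrrrrrrr56667776
211 777777777rrrrrrrrrrrrrrrrrrrrrrrr6677777
221 7777777774rrrrrrrrrrrrrrrrrrrrrr37777777
231 7777777776rrrrr457888888644rrrrr77777777
241 67677777675rr588744444445887rrr676777777
251 77777777777rr8853444444443885r6777777777
261 7777676665366r88844444445886467764466777
271 5444646444444344357888864344444444444665
281 4444444444444444444444444444444444444444
291 3444444444444444444444444444444444444444
```

>>> jog_arm(dr=[[0, 0, 0], [0, 0, 0], [0, 0, 0], [0, 0, 0], [0, 0, 0], [0, 0, 0]], translation=[[-0.02, 0, 0.8], [0, 0, 0.9], [0, 0, 0.9], [0, 0, 0.6], [0, 0, 0.36], [0, 0, 0]], jaw=[0.65, 0.65, 0.65, 0.65, 0.65, 0.65])

```text
clock: 30.6
position: [0.6654, -0.2298, 0.108]
ee_rot: [0.708, 0.707, -0.0, -0.001]
ft_force: [0.4, -0.4, -0.6]
grip_width: 0.652
grasp_force: 0.0
```

>>> jog_arm(dr=[[0, 0, 0], [0, 0, 0], [0, 0, 0], [0, 0, 0], [0, 0, 0], [0, 0, 0], [0, 0, 0]], translation=[[0, 0, 0], [0, 0, 0], [0, 0, 0], [0, 0, 0], [0, 0, 0], [0, 0, 0], [0, 0, 0]], jaw=[0.55, 0.45, 0.38, 0.3, 0.25, 0.2, 0.2], squeeze=45)

```text
clock: 31.3
position: [0.6667, -0.2296, 0.1103]
ee_rot: [0.707, 0.707, 0.0, 0.001]
ft_force: [-1.3, -0.3, 5.8]
grip_width: 0.301
grasp_force: 45.1
```

>>> jog_arm(dr=[[0, 0, 0], [0, 0, 0], [0, 0, 0], [0, 0, 0], [0, 0, 0], [0, 0, 0], [0, 0, 0], [0, 0, 0]], translation=[[0, 0, -0.2], [0, 0, -0.3], [0, 0, -0.6], [0, 0, -0.8], [0, 0, -0.8], [0, 0, -0.8], [0, 0, -0.6], [0, 0, -0.2]], jaw=[0.2, 0.2, 0.2, 0.2, 0.2, 0.2, 0.2, 0.2])

```text
clock: 32.1
position: [0.6669, -0.2296, 0.2191]
ee_rot: [0.707, 0.707, 0.001, 0.001]
ft_force: [0.2, 0.3, -2.0]
grip_width: 0.3
grasp_force: 45.0
```

>>> jog_arm(dr=[[0, 0, 0], [0, 0, 0], [0, 0, 0], [0, 0, 0], [0, 0, 0], [0, 0, 0], [0, 0, 0], [0, 0, 0], [0, 0, 0], [0, 0, 0]], translation=[[-0.19, -0.4, 0], [-0.38, -0.8, 0], [-0.43, -0.9, 0], [-0.47, -1, 0], [-0.47, -1, 0], [-0.47, -1, 0], [-0.47, -1, 0], [-0.43, -0.9, 0], [-0.33, -0.7, 0], [-0.16, -0.34, 0]], jaw=[0.2, 0.2, 0.2, 0.2, 0.2, 0.2, 0.2, 0.2, 0.2, 0.2])

```text
clock: 33.1
position: [0.4622, -0.3256, 0.2153]
ee_rot: [0.708, 0.706, -0.001, -0.001]
ft_force: [-0.7, -0.3, -1.2]
grip_width: 0.302
grasp_force: 45.3
```

>>> jog_arm(dr=[[0, 0, 0], [0, 0, 0], [0, 0, 0], [0, 0, 0], [0, 0, 0]], translation=[[0, 0, 0], [0, 0, 0], [0, 0, 0], [0, 0, 0], [0, 0, 0]], jaw=[0.2, 0.2, 0.2, 0.2, 0.2])

```text
clock: 33.6
position: [0.4656, -0.3238, 0.2162]
ee_rot: [0.707, 0.707, 0.0, -0.0]
ft_force: [-0.8, 0.2, -1.9]
grip_width: 0.301
grasp_force: 45.3
```

```bash
python3 snap.py s11 wrist,320,280,180 side,294,194,60
```

```text
wrist crop origin 140 100 scale 1.0555555555555556
side crop origin 234 134 scale 3.1666666666666665
33.7 [ 0.46533292 -0.32400661  0.21621532] [-0.45661266  0.23408224 -2.31651389]
```

View pics/s11.png

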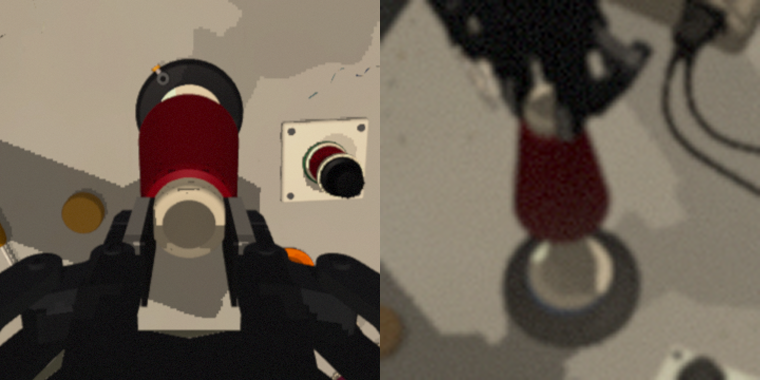

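The adaptor is seated on the cushion. The cone hangs upright and is centred (wrist columns 189 vs 189.5). Lowering it over the adaptor.

>>> jog_arm(dr=[[0, 0, 0], [0, 0, 0], [0, 0, 0], [0, 0, 0], [0, 0, 0], [0, 0, 0], [0, 0, 0], [0, 0, 0], [0, 0, 0], [0, 0, 0]], translation=[[0, 0, 0.3], [0, 0, 0.4], [0, 0, 0.3], [0, 0, 0.3], [0, 0, 0.3], [0, 0, 0.3], [0, 0, 0.3], [0, 0, 0.3], [0, 0, 0.3], [0, 0, 0]], jaw=[0.2, 0.2, 0.2, 0.2, 0.2, 0.2, 0.2, 0.2, 0.2, 0.2])

```text
clock: 34.7
position: [0.4645, -0.3239, 0.145]
ee_rot: [0.707, 0.707, -0.0, -0.001]
ft_force: [-0.0, 0.6, -1.1]
grip_width: 0.304
grasp_force: 45.3
```

>>> jog_arm(dr=[[0, 0, 0], [0, 0, 0], [0, 0, 0], [0, 0, 0], [0, 0, 0]], translation=[[0, 0.03, 0.15], [0, 0, 0.1], [0, 0, 0.06], [0, 0, 0.05], [0, 0, 0]], jaw=[0.2, 0.2, 0.2, 0.2, 0.2])

```text
clock: 35.2
position: [0.4658, -0.3243, 0.1373]
ee_rot: [0.707, 0.707, -0.0, 0.0]
ft_force: [0.3, -0.2, -2.4]
grip_width: 0.304
grasp_force: 45.3
```

>>> jog_arm(dr=[[0, 0, 0], [0, 0, 0], [0, 0, 0]], translation=[[0, 0, 0.05], [0, 0, 0.04], [0, 0, 0]], jaw=[0.2, 0.2, 0.2])

```text
clock: 35.5
position: [0.4659, -0.3243, 0.1353]
ee_rot: [0.707, 0.707, 0.0, 0.0]
ft_force: [-0.0, 0.1, 0.7]
grip_width: 0.3
grasp_force: 45.7
```

Contact (the weight is off the gripper). Releasing.

>>> jog_arm(dr=[[0, 0, 0], [0, 0, 0], [0, 0, 0], [0, 0, 0], [0, 0, 0], [0, 0, 0], [0, 0, 0], [0, 0, 0], [0, 0, 0], [0, 0, 0]], translation=[[0, 0, 0], [0, 0, 0], [0, 0, 0], [0, 0, 0], [0, 0, 0], [0, 0, -0.4], [0, 0, -1], [0, 0, -1], [0, 0, -1], [0, 0, -1]], jaw=[0.3, 0.4, 0.5, 0.6, 0.65, 0.65, 0.65, 0.65, 0.65, 0.65])

```text
clock: 36.5
position: [0.4658, -0.3242, 0.247]
ee_rot: [0.707, 0.707, 0.0, 0.0]
ft_force: [0.2, -0.1, -0.7]
grip_width: 0.648
grasp_force: 0.0
```

>>> jog_arm(dr=[[0, 0, 0], [0, 0, 0], [0, 0, 0], [0, 0, 0], [0, 0, 0], [0, 0, 0], [0, 0, 0]], translation=[[0, -0.6, -0.5], [0, -0.8, 0], [0, -0.8, 0], [0, -0.8, 0], [0, -0.6, 0], [0, 0, 0], [0, 0, 0]], jaw=[0.65, 0.65, 0.65, 0.65, 0.65, 0.65, 0.65])

```text
clock: 37.2
position: [0.3762, -0.3242, 0.2581]
ee_rot: [0.707, 0.707, 0.0, 0.0]
ft_force: [0.1, -0.5, -0.1]
grip_width: 0.651
grasp_force: 0.0
```

```bash
python3 snap.py s12 side,320,220,60 top,300,260,80
python3 - <<'E'
import pickle;from h import *
d=pickle.load(open("s12.pkl","rb"));d0=pickle.load(open("c0.pkl","rb"))
for n in("side","top"):
    c=d[n];hsv=cv2.cvtColor(c["color"],cv2.COLOR_RGB2HSV)
    a=proj(c,[.4657,-.3238,.145]);b=proj(c,[.4657,-.3238,.025]);print(n,"pred top/foot",a.round(1),b.round(1))
    u,v=map(int,((a+b)/2));w=slice(v-35,v+36),slice(u-30,u+31)
    m=((hsv[:,:,0]>165)|(hsv[:,:,0]<8))&(hsv[:,:,1]>110)
    ys,xs=np.nonzero(m[w]);xs+=u-30;ys+=v-35
    print(" red bbox",xs.min(),xs.max(),ys.min(),ys.max())
    P=[proj(c,[.4657+r*np.cos(t),-.3238+r*np.sin(t),z]) for z,r in((.028,.0315),(.131,.019)) for t in np.linspace(0,6.3,40)]
    P=np.array(P);print(" model bbox",P[:,0].min(),P[:,0].max(),P[:,1].min(),P[:,1].max())
# wax, green cone, bottle unchanged?
for n in("side","top"):
    for nm,X in(("wax",(.365,-.418,.0)),("green",(.77,-.21,.06)),("bottle",(.69,-.39,.06))):
        p=proj(d[n],X).astype(int);s=slice(p[1]-15,p[1]+15),slice(p[0]-15,p[0]+15)
        print(n,nm,p,np.abs(d[n]["color"][s].astype(int)-d0[n]["color"][s]).mean().round(1))
E
```

```text
side crop origin 260 160 scale 3.1666666666666665
top crop origin 220 180 scale 2.375
37.3 [ 0.37666807 -0.3238932   0.25769739] [ 0.38135689 -0.20166597 -0.20723046]
side pred top/foot [289.1 191.2] [292.9 219.7]
 red bbox 280 306 191 221
 model bbox 278.2248926500385 307.4802031815579 186.5496047239404 232.1766818935354
top pred top/foot [296.5 300.1] [296.9 300. ]
 red bbox 278 314 282 319
 model bbox 278.6393072227698 315.1260449221122 281.6968120355037 318.3402793442031
side wax [232 240] 25.0
side green [447 228] 3.4
side bottle [374 284] 2.9
top wax [349 357] 30.1
top green [232 121] 2.1
top bottle [336 168] 3.5
```

View pics/s12.png

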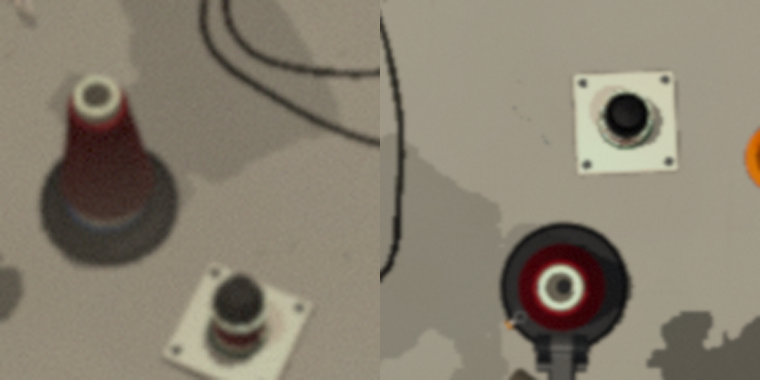

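Both stacks are upright and seated: the cone's top ring is at (97,96) in the side view and within about 2 px of prediction. The cap is down on the spool, and the green cone and bottle are unchanged. The wax difference looks like the arm's shadow. Handing in.

```bash
python3 -c "
from workcell import manip
print(manip.hand_in())"
```

```text
the job is handed in; nothing more can be done
None
```

I dressed both stands as asked and handed the job in at about 37 s of robot time; the last pictures showed every part upright, seated and let go, though `hand_in()` returned no verdict.

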